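Hold the centring rod in the guide arm over the banding wheel

TASK

Pull the red-handled steel rod up out of the wooden block where two spring balls hold it, thread it point down through the upper and then the lower brass bushing above the banding wheel, and keep holding it by the handle with its point hovering about 15 mm above the white plaster bat so that I can tighten the thumbscrews. Never let the point touch the bat, do not shove the red vase, the blue jar or the small bowl, and finish while still holding the rod still.

Things in the scene. Friction and masses are not known exactly. Their poses are not given: they have to be found in the camera images.
- rod: Centring rod, 167 mm long, about 80 to 170 g. Steel shaft 12 mm in diameter, from 10 mm to 115 mm above the point; the lowest 10 mm taper to a 3 mm point; a shallow detent groove (8 mm across) lies 21 mm above the point. On top a round red handle, 22 mm in diameter, from 115 mm to 167 mm above the point. Origin at the point, z axis along the rod towards the handle. At the start it stands upright in the wooden block. Round, so its turn about z does not matter.
- rod_tip (a point): The rod's point (lower end).
- rod_grip (a point): On the rod's axis in the middle of the red handle, 142 mm above the point: the place to grip it.
- holder: Fixed light wooden parking block, 64 x 56 x 45 mm high, origin under its centre, z up. The rod stands in the 14.5 mm wide hole in its top, with its point 8 mm above the table. Two spring balls (brass knobs stick out 3 mm at the sides) snap into the rod's groove: it comes out straight up with a pull of about 10 to 15 N and is free of the groove after some 10 mm; the point is clear of the hole once it has risen 40 mm.
- stand: Fixed banding wheel with guide arm: round dark base 156 mm across; origin on the table, exactly under the axis of both bushings; z up. A grey post, 18 mm in diameter and 162 mm high, stands 115 mm from that axis along the stand's own +x, which points roughly towards the robot (within 0.4 rad), and carries two level arms, one bushing at the end of each. Small black thumbscrews stick out 33 mm from the axis along +y.
- upper_bushing: Upper brass bushing: upright tube 15 mm high, 34 mm outside, 15.6 mm bore. Origin at the centre of its underside, 130 mm above the table; its mouth is at 145 mm.
- lower_bushing: Lower brass bushing, same tube and same vertical axis. Origin at the centre of its underside, 85 mm above the table; its mouth is at 100 mm.
- wheel: Free-turning wheel head 150 mm across with a white plaster bat 132 mm across on top, centred under the bushings; origin on the table under its centre. The top of the bat is 45 mm above the table, 40 mm below the lower bushing.
- vase: Red glazed vase with coral-like fingers, 104 mm wide, about 165 mm high; origin under its centre. To be left alone.
- jar: Blue glaze jar with a white cap, 68 mm wide, 85 mm high; origin under its centre. To be left alone.
- bowl: Small terracotta bowl, 70 mm wide, 32 mm high; origin under its centre. To be left alone.
There are look-alikes about, which are no part of the job. Leave any black look-alike of the holder alone.

How it is judged:
On the way, in this order (a step that is already met when the one before it is completed fails the run):
1. the rod is pulled right out of the block (z of rod_tip in the frame of holder above 0.06 m), for 0.1 s.
2. the point has come down through the upper bushing (z of rod_tip in the frame of upper_bushing below -0.003 m and horizontal distance between rod_tip and upper_bushing below 0.008 m and angle between the z axis of rod and the z axis of stand, either way round below 0.3 rad), for 0.1 s.
At the end, for the whole second after the job is handed in: The rod is upright (within 0.10 rad), through both bushings, its point 5 to 30 mm above the plaster bat (50 to 75 mm above the table) and within 6 mm of the bushings' axis, the handle within 12 mm of it, at rest (under 20 mm/s), gripped by the fingers (over 1 N) and not touching the bat (horizontal distance between rod_tip and lower_bushing below 0.006 m and height (world z) of rod_tip between 0.05 and 0.075 m and horizontal distance between rod_grip and upper_bushing below 0.012 m and angle between rod's own z axis and vertical below 0.1 rad and contact force between the fingers and rod above 1 N and contact force between rod and wheel below 0.2 N and linear speed of rod below 0.02 m/s); the arm keeps its last pose, push and grip.
It fails at once if the rod strikes the plaster bat (contact force between rod and wheel above 1 N).
It fails at once if the vase, jar or bowl is shoved more than 30 mm (distance of any of vase, jar, bowl from where it was at the start of the episode above 0.03 m).
It also fails if it takes over 51 s, if anything falls off the work surface, if the arm or the gripper's body presses on something with over 40 N, if the wrist force passes 120 N, or if a joint passes its speed limit or range.

ROBOT

A 6-joint arm with a two-finger parallel gripper is mounted at the origin on the work surface. World frame = base frame: x ahead of the robot, y to its left, z up, the work surface at z = 0. Lengths are in m, angles in rad, forces in N, time in s.
With the tool pointing down it reaches from about 0.375 to 0.975 m from the base axis. Payload 3.8 kg.
Tool frame: the origin (TCP) lies midway between the tips of the shut fingers; the grasp point (between the pads) lies 19 mm behind it; z points along the fingers, y is the line along which they close (so a half turn about z gives the same grasp; the last joint's range is limited). The gripper opens to 85 mm and grips with 20 to 120 N. Pads are 22 mm wide; open, the fingers measure 114 mm over their backs; the gripper's body (76 mm by 85 mm) begins 54 mm behind the grasp point. The pads swing forward as they close: fully open they stand 13 mm farther back than shut.
Start: joints at [-1.16, 0.264, 1.604, -0, 1.274, -0.037], TCP at [0.292, -0.608, 0.231] pointing down, gripper open.
Joint ranges: [-2.63, 2.63], [-0.94, 2.18], [0.31, 2.57], [-1.31, 4.45], [0, 2.66], [-2.55, 2.55]. Speed limits (rad/s): [2.57, 2.57, 3.14, 3.14, 3.14, 3.14].

INTERFACE

Orientations are given as a rotation vector (axis times angle).
In Python, from workcell import bot, imaging gives the robot as it stands.
- The arm moves only by the tool step_arm, never from a script. Its argument "series" is a list of rows, each an object of numbers: "grip": the closure, from -1 (fully open) to 1 (shut); "x", "y", "z": the shift along the tool's x, y, z normalised to -1 to 1, where 1 is 500 mm; "ax", "ay", "az": the turn, a rotation vector about the tool's x, y, z normalised to -1 to 1, where 1 is 30 degrees. A call has 1 to 12 rows; each row is the pose to reach, as a shift and turn from the pose commanded when the call began, along the tool's axes at that moment; what a row does not reach only later rows make up. A row lasts 1/10 s, in which the tool goes at most 50 mm and 8.59 degrees, less where a joint would pass 70% of its speed; a pose out of reach is approached as far as the arm can. A call with a number of a shift or a turn outside -1 to 1 is refused whole. A call with a gripper value outside its range is refused whole. The fingers move at their own pace and stop on an object; "force" is the grip in N (left out, the last holds). Time passes only in rows, so rows that repeat a pose let the fingers close. It gives the time, the measured TCP pose, the force, the opening and the grip force at its end, in the units of the state.
- bot.read_state(): the state, without advancing time (a new reading comes with each control period).
- imaging.read_camera(name): name is "scene" or "side" or "wrist"; returns a dict with "img" (480x640x3 uint8, red, green, blue), "fx", "fy", "cx", "cy" (pixels), "k1" (the pictures are not rectified: a ray, as slopes to the right and down, at radius r is drawn at 1 + k1 r^2 times it, then the intrinsics apply), "R" (3x3) and "t" (3): a world point X has camera coordinates R X + t. Camera axes: x right, y down, z forward; pixel columns grow to the right and rows downward; lengths in m; the calibration is good to about 2 mm. A picture is of the moment at which its call begins. There is no depth.
- bot.finish_job(): hands the job in; it is judged then, once.
The state is a dict: "time": time; "q": joint angles; "joint_vel": joint speeds; "joint_torque": joint torques, N m; "tool_pos": TCP position; "tcp_rot": TCP orientation; "wrist_force": force on the tool from outside, world axes, zero at the start; "torque": the same for the moment, N m; "width": opening from 0.0 (shut) to 1.0 (fully open); "grip_force": force on a finger pad.
Only numpy, scipy, OpenCV 4.12 (cv2) and the standard library are available. Lean on these libraries where they do the work, as an engineer would, in place of code of your own. Each camera call takes 0.05 s, during which the arm holds its last target. There are 200 camera calls.

## Working session

There is one attempt and no reset: what is moved stays moved. The work goes in short steps, Python scripts to look and compute and a tool call to move; the robot and the scene stay as the last step left them, time stands still between calls to the robot, and variables do not carry over. Pictures are saved under pics/ and viewed, at most 10 in all, crops included, and the job is handed in when it is done.

Besides the shell and the picture viewer there is one more tool, called after "Request:" as name(argument=value, ...), one argument or row to a line, values as JSON. step_arm: Moves the arm, as the interface text tells. Scaled input: -1 to 1 covers 500 mm each way for a shift and 30 degrees each way for a turn. Its arguments: {"type":"object","properties":{"series":{"type":"array","items":{"type":"object","properties":{"grip":{"type":"number"},"x":{"type":"number","minimum":-1,"maximum":1},"y":{"type":"number","minimum":-1,"maximum":1},"z":{"type":"number","minimum":-1,"maximum":1},"ax":{"type":"number","minimum":-1,"maximum":1},"ay":{"type":"number","minimum":-1,"maximum":1},"az":{"type":"number","minimum":-1,"maximum":1}}}},"force":{"type":"number"}},"required":["series"]}

```bash
mkdir -p pics; cat > h.py <<'E'
import numpy as np, cv2
from workcell import bot, imaging
def cam(n):
    c=imaging.read_camera(n); c['R']=np.array(c['R']); c['t']=np.array(c['t']); return c
def save(c,f): cv2.imwrite('pics/'+f,np.array(c['img'])[:,:,::-1])
def ray(c,u,v):
    K=np.array([[c['fx'],0,c['cx']],[0,c['fy'],c['cy']],[0,0,1.]])
    p=cv2.undistortPoints(np.array([[[u,v]]],float),K,np.array([c['k1'],0,0,0.]))[0,0] if 0 else None
    d=np.array([(u-c['cx'])/c['fx'],(v-c['cy'])/c['fy']]); s=d.copy()
    for _ in range(20): s=d/(1+c['k1']*(s@s))
    o=-c['R'].T@c['t']; w=c['R'].T@np.array([s[0],s[1],1]); return o,w/np.linalg.norm(w)
def plane(c,u,v,z):
    o,w=ray(c,u,v); return o+w*(z-o[2])/w[2]
def tri(c1,p1,c2,p2):
    o1,w1=ray(c1,*p1);o2,w2=ray(c2,*p2)
    a=np.linalg.lstsq(np.c_[w1,-w2],o2-o1,rcond=None)[0]
    A=o1+a[0]*w1;B=o2+a[1]*w2; return (A+B)/2,np.linalg.norm(A-B)
def proj(c,X):
    p=c['R']@np.array(X)+c['t']; s=p[:2]/p[2]; s=s*(1+c['k1']*(s@s)); return s*[c['fx'],c['fy']]+[c['cx'],c['cy']]
E
sed -i '/cv2.undistortPoints/d;/^    K=/d' h.py
python3 - <<'E'
from h import *
for n in('scene','side','wrist'):
    c=cam(n); save(c,n+'0.png'); print(n,c['fx'],c['k1'],-c['R'].T@c['t'])
print(bot.read_state())
E
```

```text
scene 558.3541043632672 0.03227936962570373 [ 1.26201792 -0.70851261  1.07199749]
side 447.9883611418608 -0.09126319779423618 [0.47303523 0.98657795 1.13812528]
wrist 426.9936803932521 -0.08890847591654327 [ 0.36115224 -0.57519872  0.37271121]
{'time': 0.15, 'q': array([-1.15989066e+00,  2.64539177e-01,  1.60509470e+00, -8.20366760e-06,
        1.27369335e+00, -3.69049137e-02]), 'joint_vel': array([ 0.00074447, -0.00136718, -0.00269203,  0.00094321, -0.00030845,
       -0.00061764]), 'joint_torque': array([ 6.33074887e-04, -5.15904665e+01, -3.67960453e+01, -7.28424084e-06,
        8.11879436e-03,  1.37297286e-05]), 'tool_pos': array([ 0.29203132, -0.60791442,  0.23025703]), 'tcp_rot': array([-3.06151022e+00, -6.97182013e-01,  5.18368771e-04]), 'wrist_force': array([-0.01611895,  0.08443648, -0.21953827]), 'torque': array([-0.01454444, -0.00414839,  0.03673208]), 'grip_force': 0.0, 'width': 0.9987036129769706}
```

View pics/scene0.png

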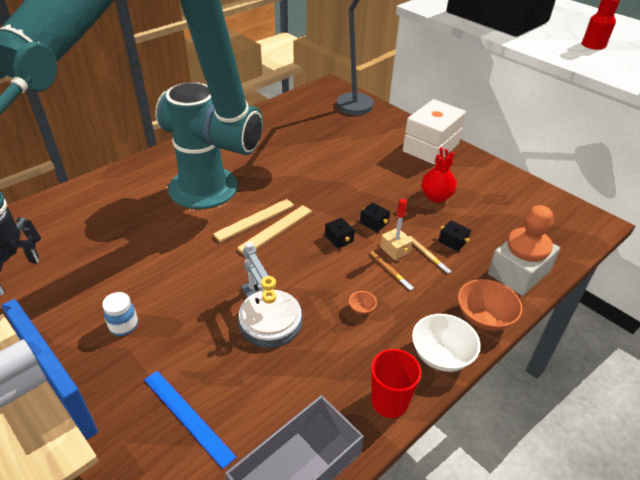

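View pics/side0.png

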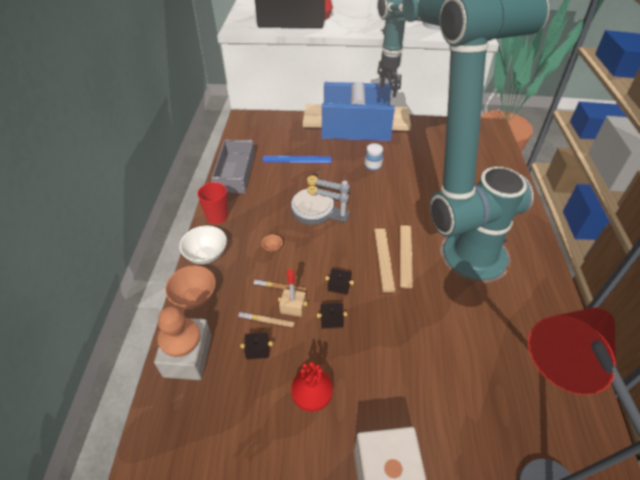

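The scene view shows the red handle at (402,207) over the light block (397,243), and the brass bushings at (269,284) and (269,296) above the white bat (270,315). In the side view the handle is at (292,277) and the bushings at (313,181) and (313,191).

Possible mix-ups (scene px): red vase (438,185), red cup (395,384), black blocks (340,232), (375,216) and (455,236), brushes (392,270) and (430,254). The rod is the thin red handle at (402,207), standing in the light wooden block. I'll measure it and check one crop.

```bash
python3 - <<'E'
from h import *
cs={n:cam(n) for n in('scene','side')}
def blobs(c,f,box):
    x0,y0,x1,y1=box; im=c['img'][y0:y1,x0:x1].astype(int); m=f(im[...,0],im[...,1],im[...,2]).astype(np.uint8)
    n,l,s,ce=cv2.connectedComponentsWithStats(m)
    return [(s[i,4],s[i,:4]+[x0,y0,0,0],ce[i]+[x0,y0]) for i in range(1,n) if s[i,4]>12]
red=lambda r,g,b:(r>100)&(g<50)&(b<50)&(r>3*g)
yel=lambda r,g,b:(r>110)&(g>0.6*r)&(b<0.45*r)
R={}
for n,bx,by in(('scene',(388,190,415,225),(250,270,290,308)),('side',(280,260,303,292),(300,170,325,202))):
    R[n]=(blobs(cs[n],red,bx),blobs(cs[n],yel,by)); print(n,R[n])
a,b=R['scene'][0],R['side'][0]
a=max(a,key=lambda t:t[0]);b=max(b,key=lambda t:t[0])
print('handle',tri(cs['scene'],a[2],cs['side'],b[2]))
# bat
wh=lambda r,g,b:(r>150)&(abs(r-b)<50)&(g>140)
for n,bx in(('scene',(230,280,310,350)),('side',(285,180,345,225))):
    for t in blobs(cs[n],wh,bx): print(n,'white',t,plane(cs[n],*t[2],0.045))
a=cv2.resize(cs['scene']['img'][180:350,230:470],None,fx=3.3,fy=3.3,interpolation=cv2.INTER_CUBIC)
b=cv2.resize(cs['side']['img'][160:330,270:370],None,fx=3.3,fy=3.3)
cv2.imwrite('pics/crop1.png',a[:,:,::-1]);cv2.imwrite('pics/crop2.png',b[:,:,::-1])
E
```

```text
scene ([(np.int32(143), array([397, 199,  10,  18]), array([401.58041958, 207.86013986]))], [(np.int32(305), array([262, 275,  15,  28]), array([268.90819672, 288.18032787]))])
side ([], [])Traceback (most recent call last):
  File "<stdin>", line 13, in <module>
ValueError: max() iterable argument is empty
```

```bash
cat >> h.py <<'E'
def blobs(c,f,box,k=12):
    x0,y0,x1,y1=box; im=np.array(c['img'])[y0:y1,x0:x1].astype(int); m=f(im[...,0],im[...,1],im[...,2]).astype(np.uint8)
    n,l,s,ce=cv2.connectedComponentsWithStats(m)
    return [(int(s[i,4]),(s[i,:4]+[x0,y0,0,0]).tolist(),ce[i]+[x0,y0]) for i in range(1,n) if s[i,4]>k]
E
python3 - <<'E'
from h import *
cs={n:cam(n) for n in('scene','side')}
print(cs['side']['img'][270:286:2,292].tolist(), cs['side']['img'][176:196:2,313].tolist())
red=lambda r,g,b:(r>90)&(r>2.2*g)&(r>2.2*b)&(g<75)
yel=lambda r,g,b:(r>110)&(g>0.6*r)&(b<0.6*r)
wh=lambda r,g,b:(r>140)&(abs(r-b)<60)&(g>130)
for n,bx,by,bw in(('scene',(388,190,415,225),(250,270,290,308),(230,280,310,350)),('side',(280,262,303,290),(300,170,325,202),(285,180,345,225))):
    for f,b in((red,bx),(yel,by),(wh,bw)):
        for t in blobs(cs[n],f,b): print(n,t,plane(cs[n],*t[2],{red:.15,yel:.115,wh:.045}[f]))
a=cv2.resize(cs['scene']['img'][180:350,230:470],None,fx=3.3,fy=3.3,interpolation=cv2.INTER_CUBIC)
b=cv2.resize(cs['side']['img'][160:330,270:370],None,fx=3.3,fy=3.3)
cv2.imwrite('pics/crop1.png',np.hstack([a,b])[:,:,::-1][:,:800] if 0 else a[:,:,::-1]);cv2.imwrite('pics/crop2.png',b[:,:,::-1])
E
```

```text
[[180, 66, 54], [192, 59, 52], [190, 59, 51], [184, 56, 49], [183, 56, 49], [181, 55, 48], [178, 57, 50], [168, 111, 110]] [[191, 162, 104], [207, 176, 108], [210, 178, 110], [209, 177, 110], [184, 154, 95], [192, 161, 100], [205, 174, 107], [208, 177, 108], [206, 175, 108], [190, 163, 119]]
scene (173, [396, 198, 12, 20], array([401.74566474, 207.67052023])) [0.58787175 0.2415187  0.15      ]
scene (352, [261, 274, 19, 30], array([268.73579545, 288.45738636])) [ 0.55434106 -0.18063479  0.115     ]
scene (20, [249, 280, 3, 8], array([250. , 283.4])) [ 0.45820901 -0.16628955  0.045     ]
scene (2341, [239, 280, 63, 60], array([269.72234088, 315.23366083])) [ 0.57090479 -0.19431351  0.045     ]
side (104, [287, 269, 8, 15], array([290.43269231, 276.30769231])) [0.59116493 0.24170067 0.15      ]
side (396, [300, 170, 25, 24], array([310.08333333, 179.05808081])) [ 0.56828429 -0.21270584  0.115     ]
side (1319, [291, 180, 54, 40], array([317.22820318, 201.46398787])) [ 0.54108896 -0.17420079  0.045     ]
```

View pics/crop1.png

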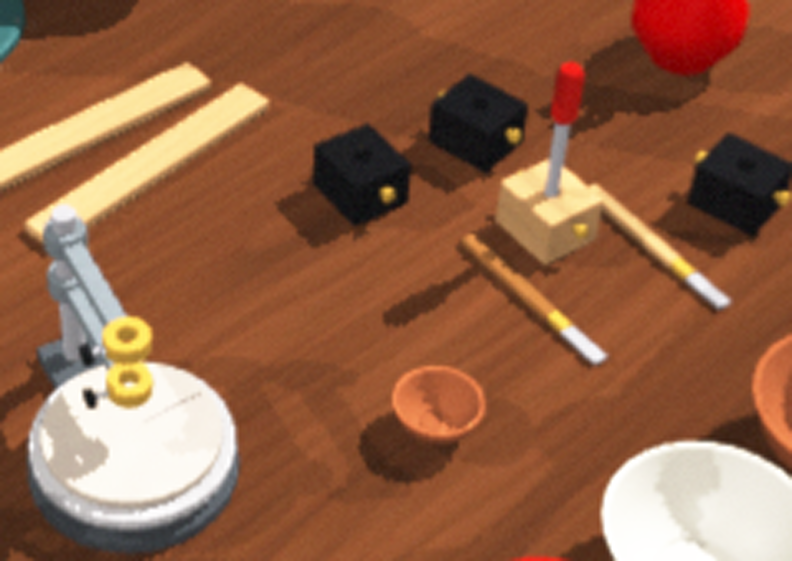

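View pics/crop2.png

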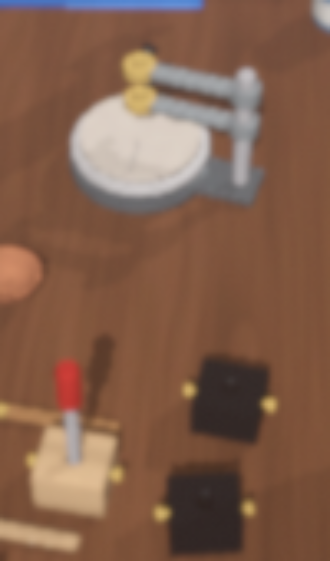

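Crop check: the red handle at crop px (568,95) stands in the light wooden block, flanked by black look-alikes, so that is the rod. The bushing openings are at crop (128,338) and (129,383).

```bash
cat >> h.py <<'E'
from scipy.spatial.transform import Rotation as Ro
def go(X,P=None):
    s=bot.read_state(); R=Ro.from_rotvec(s['tcp_rot']).as_matrix(); d=R.T@(np.array(X)-s['tool_pos'])/0.5
    return d.round(4), s['time']
E
python3 - <<'E'
from h import *
a=cam('scene');b=cam('side');w=cam('wrist')
for p,q,z in(((268.8,282.4),(312.4,180),.145),((269.1,296),(312.4,190),.100)): print(plane(a,*p,z),plane(b,*q,z),tri(a,p,b,q))
for f,g in (((438,190),(312,390)),): print('vase',plane(a,*f,.07),plane(b,*g,.07))
print('jar',plane(a,120,315,.05),'bowl',plane(a,363,303,.03))
R=Ro.from_rotvec(bot.read_state()['tcp_rot']).as_matrix()
print('cam axis in tool',R.T@w['R'].T, 'pos',R.T@(-w['R'].T@w['t']-bot.read_state()['tool_pos']))
print(go([.589,.242,.30]))
E
```

```text
[ 0.56217181 -0.18537869  0.145     ] [ 0.55730813 -0.17308233  0.145     ] (array([ 0.55752826, -0.18144616,  0.13817302]), np.float64(0.0009070577584138222))
[ 0.56221938 -0.18662997  0.1       ] [ 0.5576871  -0.17265889  0.1       ] (array([ 0.55758363, -0.1822201 ,  0.09212972]), np.float64(0.001862278158547943))
vase [0.54556414 0.46794906 0.07      ] [0.5136038  0.53022935 0.07      ]
jar [ 0.34141563 -0.45709498  0.05      ] bowl [0.682909   0.00955428 0.03      ]
cam axis in tool [[ 1.15713696e-03 -9.53197060e-01 -3.02347526e-01]
 [ 9.99998286e-01  6.65927069e-04  1.72773120e-03]
 [-1.44552689e-03 -3.02349007e-01  9.53196196e-01]] pos [ 0.0764502   0.00020693 -0.142571  ]
(array([ 1.2714, -1.2762, -0.1374]), 0.5)
```

```bash
python3 -c "
from h import *
print(go([.559,-.181,.32]))"
```

```text
(array([ 0.851 , -0.5396, -0.1775]), 0.5)
```

Request:
step_arm(
  series=[
    {"x":0.0,"y":0,"z":-0.1,"grip":-1},
    {"x":0.851,"y":-0.54,"z":-0.178,"grip":-1},
    {"x":0.851,"y":-0.54,"z":-0.178,"grip":-1},
    {"x":0.851,"y":-0.54,"z":-0.178,"grip":-1},
    {"x":0.851,"y":-0.54,"z":-0.178,"grip":-1},
    {"x":0.851,"y":-0.54,"z":-0.178,"grip":-1},
    {"x":0.851,"y":-0.54,"z":-0.178,"grip":-1},
    {"x":0.851,"y":-0.54,"z":-0.178,"grip":-1},
    {"x":0.851,"y":-0.54,"z":-0.178,"grip":-1},
    {"x":0.851,"y":-0.54,"z":-0.178,"grip":-1},
    {"x":0.851,"y":-0.54,"z":-0.178,"grip":-1},
    {"x":0.851,"y":-0.54,"z":-0.178,"grip":-1},
  ],
)

```text
validation failed for argument at $.se...
```

Request:
step_arm(
  series=[
    {"grip":-1},
    {"grip":-1},
    {"grip":-1},
  ],
)

```text
validation failed for argument at $.se...
```

```bash
python3 - <<'E'
from h import *
s=bot.read_state();print(s['tool_pos'],s['tcp_rot'],s['time'])
w=cam('wrist');save(w,'w1.png')
print(proj(w,[.559,-.181,.145]),proj(w,[.559,-.181,.1]))
E
```

```text
[ 0.29229042 -0.60842339  0.23124323] [-3.06311863e+00 -6.97544062e-01 -3.77755004e-05] 0.5
[1002.81103389 1249.18129539] [259.2751882 138.3914202]
```

View pics/w1.png

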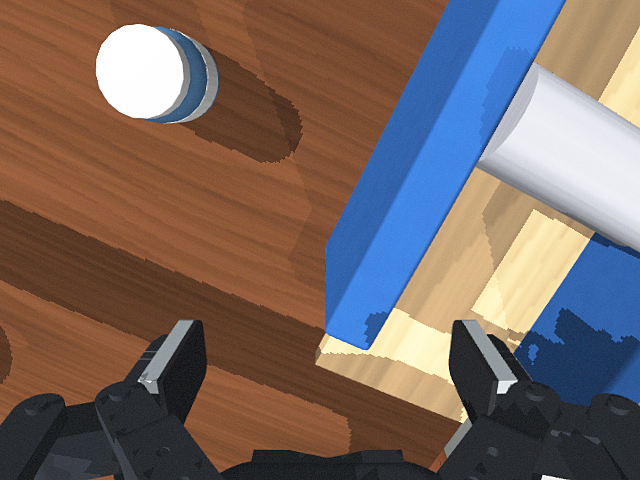

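The picture shows the arm still at its start, with the jar at (140,72): the call was refused. I'll send it again with every field given.

Request:
step_arm(
  series=[
    {"x":0,"y":0,"z":-0.1,"ax":0,"ay":0,"az":0,"grip":-1},
    {"x":0.851,"y":-0.54,"z":-0.178,"ax":0,"ay":0,"az":0,"grip":-1},
    {"x":0.851,"y":-0.54,"z":-0.178,"ax":0,"ay":0,"az":0,"grip":-1},
    {"x":0.851,"y":-0.54,"z":-0.178,"ax":0,"ay":0,"az":0,"grip":-1},
    {"x":0.851,"y":-0.54,"z":-0.178,"ax":0,"ay":0,"az":0,"grip":-1},
    {"x":0.851,"y":-0.54,"z":-0.178,"ax":0,"ay":0,"az":0,"grip":-1},
    {"x":0.851,"y":-0.54,"z":-0.178,"ax":0,"ay":0,"az":0,"grip":-1},
    {"x":0.851,"y":-0.54,"z":-0.178,"ax":0,"ay":0,"az":0,"grip":-1},
    {"x":0.851,"y":-0.54,"z":-0.178,"ax":0,"ay":0,"az":0,"grip":-1},
    {"x":0.851,"y":-0.54,"z":-0.178,"ax":0,"ay":0,"az":0,"grip":-1},
    {"x":0.851,"y":-0.54,"z":-0.178,"ax":0,"ay":0,"az":0,"grip":-1},
    {"x":0.851,"y":-0.54,"z":-0.178,"ax":0,"ay":0,"az":0,"grip":-1},
  ],
  force=40,
)

```text
time: 1.75
tool_pos: [0.5615, -0.1761, 0.3211]
tcp_rot: [-3.06, -0.706, -0.004]
wrist_force: [-0.4, -0.1, -0.2]
width: 1.0
grip_force: 0.0
```

```bash
python3 - <<'E'
from h import *
cam('side');cam('side');w=cam('wrist');save(w,'w2.png')
s=bot.read_state();print(s['tool_pos'],s['tcp_rot'],s['time'])
print(proj(w,[.559,-.181,.145]),proj(w,[.559,-.181,.1]))
yel=lambda r,g,b:(r>110)&(g>0.6*r)&(b<0.6*r)&(g<.95*r)
for t in blobs(w,yel,(0,0,640,480),200): print(t,plane(w,*t[2],.145))
E
```

```text
[ 0.55884593 -0.18071604  0.32026686] [ 3.06206073e+00  6.99681524e-01 -9.10717977e-04] 1.9
[327.60334012 214.17350135] [327.46206296 201.83722258]
(609, [14, 0, 31, 46], array([28.26272578, 21.00164204])) [0.5948668  0.07584661 0.145     ]
(163655, [0, 0, 640, 473], array([317.70995692, 191.80190645])) [ 0.57133915 -0.16670823  0.145     ]
(6260, [548, 169, 92, 159], array([608.67028754, 269.28178914])) [ 0.61987035 -0.4122027   0.145     ]
(1674, [311, 183, 44, 55], array([332.41995221, 211.08303465])) [ 0.56278886 -0.18324884  0.145     ]
(994, [350, 240, 64, 58], array([380.88028169, 269.89738431])) [ 0.53648794 -0.23928576  0.145     ]
(614, [299, 257, 48, 24], array([322.90228013, 268.04560261])) [ 0.51772607 -0.19690309  0.145     ]
(3572, [0, 279, 157, 92], array([ 80.17021277, 323.575028  ])) [ 0.37945181 -0.03096991  0.145     ]
(4723, [0, 318, 115, 88], array([ 43.46305314, 370.62502647])) [ 0.31451452 -0.01075498  0.145     ]
```

View pics/w2.png

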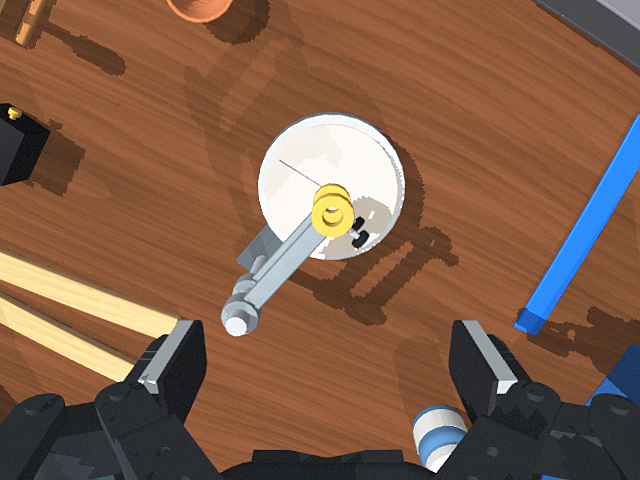

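The wrist view shows the upper bushing ring at about (333,214) with its hole visible, the post top at (236,325), and the bat centred near (331,186). I'll fit the ring's lower arc.

```bash
cat >> h.py <<'E'
def fitc(p):
    p=np.array(p,float); a=np.linalg.lstsq(np.c_[2*p,np.ones(len(p))],(p**2).sum(1),rcond=None)[0]
    return a[:2],np.sqrt(a[2]+a[0]**2+a[1]**2)
E
python3 - <<'E'
from h import *
w=cam('wrist'); s=bot.read_state();print(s['tool_pos'],s['time'])
im=w['img'][165:250,295:370]; i=im.astype(int); m=((i[...,0]>100)&(i[...,2]<.45*i[...,0])&(i[...,1]>.68*i[...,0])).astype(np.uint8)
cs,h=cv2.findContours(m,cv2.RETR_CCOMP,cv2.CHAIN_APPROX_NONE)
for c,hh in zip(cs,h[0]):
    if len(c)<15: continue
    p=c[:,0]+[295,165]; print('hole' if hh[3]>=0 else 'outer',len(p),cv2.boundingRect(c[:,0]+[295,165]))
    P=[plane(w,*q,.145)[:2] for q in p]
    if hh[3]<0 and len(p)>100:
        for y in(212,216,220):print(y,fitc([P[k] for k in range(len(p)) if p[k][1]>y]))
    else: print(p.mean(0),fitc(P), P and (np.array(P).max(0)+np.array(P).min(0))/2)
# bat circle
i=w['img'].astype(int); m=((i.min(2)>150)).astype(np.uint8); m[:, :250]=0;m[:,410:]=0;m[:105]=0;m[265:]=0
c=max(cv2.findContours(m,cv2.RETR_EXTERNAL,cv2.CHAIN_APPROX_NONE)[0],key=len)[:,0]
P=np.array([plane(w,*q,.045)[:2] for q in cv2.convexHull(c)[:,0]]); c0,r=fitc(P); print('bat',c0,r)
cv2.imwrite('pics/w2c.png',cv2.resize(im,None,fx=7,fy=7,interpolation=0)[:,:,::-1])
print('post',plane(w,236,326,.162))
E
```

```text
[ 0.55843577 -0.18149359  0.32010745] 1.95
outer 140 (310, 182, 43, 53)
212 (array([ 0.55946202, -0.18487273]), np.float64(0.016006852866353054))
216 (array([ 0.55948033, -0.18493147]), np.float64(0.015999874501537704))
220 (array([ 0.55963563, -0.18491893]), np.float64(0.016121516315372498))
hole 26 (325, 204, 13, 6)
[331.46153846 206.38461538] (array([ 0.56494472, -0.18218561]), np.float64(0.0032478918991939534)) [ 0.56508394 -0.18214607]
hole 20 (314, 196, 10, 9)
[318.45 199.8 ] (array([ 0.56506794, -0.17144507]), np.float64(0.0027979046553097972)) [ 0.56515795 -0.17124116]
hole 21 (315, 185, 11, 10)
[319.76190476 189.19047619] (array([ 0.57251142, -0.16924886]), np.float64(0.0031450781505990926)) [ 0.57274606 -0.16879656]
bat [ 0.55534691 -0.18281231] 0.07538597133585069
post [ 0.44838887 -0.15457499  0.162     ]
```

View pics/w2c.png

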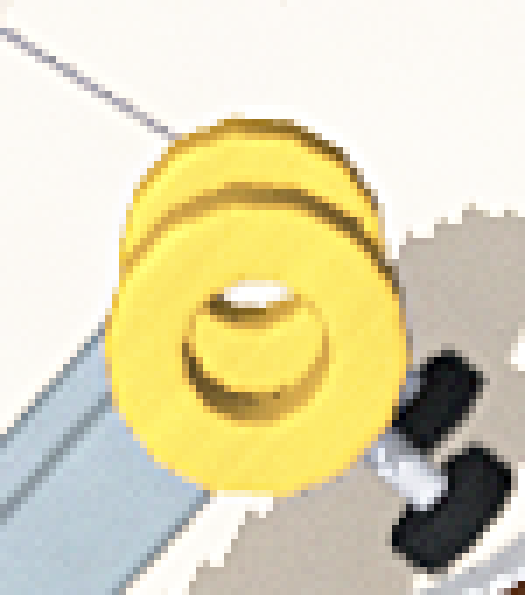

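The crop shows the upper ring centred at about crop (257,348), i.e. px (332,215), with the lower bushing behind it. The axis is then near (0.5595,-0.185). I'll look at the rod handle from the same relative height so that camera errors cancel.

```bash
python3 -c "
from h import *
print(plane(cam('wrist'),331.5,214.5,.145),go([.589,.242,.35]))"
```

```text
[ 0.55885197 -0.18582075  0.145     ] (array([ 0.4217, -0.7382, -0.0603]), 2.0)
```

Request:
step_arm(
  series=[
    {"x":0.422,"y":-0.738,"z":-0.06,"ax":0,"ay":0,"az":0,"grip":-1},
    {"x":0.422,"y":-0.738,"z":-0.06,"ax":0,"ay":0,"az":0,"grip":-1},
    {"x":0.422,"y":-0.738,"z":-0.06,"ax":0,"ay":0,"az":0,"grip":-1},
    {"x":0.422,"y":-0.738,"z":-0.06,"ax":0,"ay":0,"az":0,"grip":-1},
    {"x":0.422,"y":-0.738,"z":-0.06,"ax":0,"ay":0,"az":0,"grip":-1},
    {"x":0.422,"y":-0.738,"z":-0.06,"ax":0,"ay":0,"az":0,"grip":-1},
    {"x":0.422,"y":-0.738,"z":-0.06,"ax":0,"ay":0,"az":0,"grip":-1},
    {"x":0.422,"y":-0.738,"z":-0.06,"ax":0,"ay":0,"az":0,"grip":-1},
    {"x":0.422,"y":-0.738,"z":-0.06,"ax":0,"ay":0,"az":0,"grip":-1},
    {"x":0.422,"y":-0.738,"z":-0.06,"ax":0,"ay":0,"az":0,"grip":-1},
    {"x":0.422,"y":-0.738,"z":-0.06,"ax":0,"ay":0,"az":0,"grip":-1},
    {"x":0.422,"y":-0.738,"z":-0.06,"ax":0,"ay":0,"az":0,"grip":-1},
  ],
  force=40,
)

```text
time: 3.2
tool_pos: [0.5896, 0.2409, 0.35]
tcp_rot: [3.063, 0.694, -0.001]
wrist_force: [0.9, 0.9, -1.6]
width: 1.0
grip_force: 0.0
```

```bash
python3 - <<'E'
from h import *
cam('side');cam('side');w=cam('wrist');save(w,'w3.png')
s=bot.read_state();print(s['tool_pos'],s['tcp_rot'],s['time'],s['q'])
print(proj(w,[.589,.242,.175]),proj(w,[.589,.242,.123]))
red=lambda r,g,b:(r>100)&(r>3*g)&(r>3*b)
for t in blobs(w,red,(0,0,640,480),100): print(t,plane(w,*t[2],.175))
i=w['img'].astype(int);m=red(i[...,0],i[...,1],i[...,2]).astype(np.uint8);m[:,:270]=0;m[:,390:]=0
c=max(cv2.findContours(m,cv2.RETR_EXTERNAL,cv2.CHAIN_APPROX_NONE)[0],key=len)[:,0]
ym=c[:,1].max()
for d in (12,16): print(fitc([plane(w,*q,.175)[:2] for q in c if q[1]>ym-d]))
E
```

```text
[0.58956411 0.24132737 0.35037354] [3.06375771e+00 6.93834758e-01 2.37732406e-05] 3.35 [ 3.49566200e-01  1.44242538e-01  1.53097698e+00 -2.53764731e-04
  1.46639007e+00  1.47497161e+00]
[324.71941656 212.8418513 ] [324.9468209 198.9846079]
(9094, [0, 88, 115, 102], array([ 57.30987464, 138.65416758])) [0.55470378 0.44948012 0.175     ]
(765, [309, 188, 28, 36], array([323.27712418, 205.56732026])) [0.59365628 0.24543326 0.175     ]
(array([0.58971851, 0.24440282]), np.float64(0.009466606971478006))
(array([0.58990759, 0.24446741]), np.float64(0.009619007477876976))
```

View pics/w3.png

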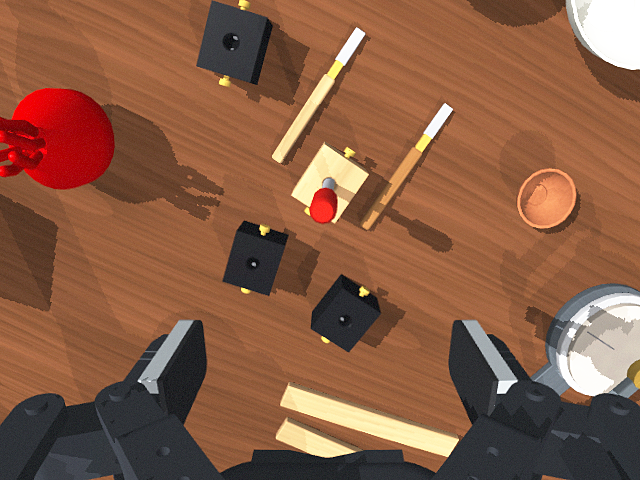

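The wrist view shows the handle top at about (322,213), in line with the light block. The vase (62,138) and the black blocks are clear of the fingers. The measured handle is at (0.5895,0.244), so I go down and grip.

```bash
python3 -c "
from h import *
print(go([.5895,.244,.131]))"
```

```text
(array([ 0.0022, -0.005 ,  0.4387]), 3.35)
```

Request:
step_arm(
  series=[
    {"x":0.002,"y":-0.005,"z":0.2,"ax":0,"ay":0,"az":0,"grip":-1},
    {"x":0.002,"y":-0.005,"z":0.2,"ax":0,"ay":0,"az":0,"grip":-1},
    {"x":0.002,"y":-0.005,"z":0.2,"ax":0,"ay":0,"az":0,"grip":-1},
    {"x":0.002,"y":-0.005,"z":0.28,"ax":0,"ay":0,"az":0,"grip":-1},
    {"x":0.002,"y":-0.005,"z":0.34,"ax":0,"ay":0,"az":0,"grip":-1},
    {"x":0.002,"y":-0.005,"z":0.4,"ax":0,"ay":0,"az":0,"grip":-1},
    {"x":0.002,"y":-0.005,"z":0.439,"ax":0,"ay":0,"az":0,"grip":-1},
    {"x":0.002,"y":-0.005,"z":0.439,"ax":0,"ay":0,"az":0,"grip":-1},
    {"x":0.002,"y":-0.005,"z":0.439,"ax":0,"ay":0,"az":0,"grip":-1},
    {"x":0.002,"y":-0.005,"z":0.439,"ax":0,"ay":0,"az":0,"grip":-1},
  ],
  force=40,
)

```text
time: 4.35
tool_pos: [0.5913, 0.2464, 0.1341]
tcp_rot: [-3.063, -0.697, -0.007]
wrist_force: [1.0, 0.8, 0.8]
width: 1.002
grip_force: 0.0
```

```bash
python3 - <<'E'
from h import *
w=cam('wrist')
s=bot.read_state();print(s['tool_pos'],s['wrist_force'],s['time'])
i=w['img'].astype(int);m=((i[...,0]>90)&(i[...,0]>3*i[...,1])).astype(np.uint8);m[:,:230]=0;m[:,430:]=0
c=max(cv2.findContours(m,cv2.RETR_EXTERNAL,cv2.CHAIN_APPROX_NONE)[0],key=len)[:,0]
print(cv2.boundingRect(c)); ym=c[:,1].max()
print(fitc([plane(w,*q,.175)[:2] for q in c if q[1]>ym-25]))
R=Ro.from_rotvec(s['tcp_rot']).as_matrix()
print(R.T@(np.r_[fitc([plane(w,*q,.175)[:2] for q in c if q[1]>ym-25])[0],.15]-s['tool_pos']))
E
```

```text
[0.59113142 0.24638304 0.13387536] [ 0.35313682 -0.19515751 -0.45418366] 4.4
(292, 298, 74, 124)
(array([0.59087965, 0.24502685]), np.float64(0.009298371481816286))
[-0.00073918  0.00112045 -0.01612777]
```

Request:
step_arm(
  series=[
    {"x":0,"y":0.002,"z":0.004,"ax":0,"ay":0,"az":0,"grip":1},
    {"x":0,"y":0.002,"z":0.004,"ax":0,"ay":0,"az":0,"grip":1},
    {"x":0,"y":0.002,"z":0.004,"ax":0,"ay":0,"az":0,"grip":1},
    {"x":0,"y":0.002,"z":0.004,"ax":0,"ay":0,"az":0,"grip":1},
    {"x":0,"y":0.002,"z":0.004,"ax":0,"ay":0,"az":0,"grip":1},
    {"x":0,"y":0.002,"z":0.004,"ax":0,"ay":0,"az":0,"grip":1},
    {"x":0,"y":0.002,"z":0.004,"ax":0,"ay":0,"az":0,"grip":1},
    {"x":0,"y":0.002,"z":0.004,"ax":0,"ay":0,"az":0,"grip":1},
    {"x":0,"y":0.002,"z":0.004,"ax":0,"ay":0,"az":0,"grip":1},
    {"x":0,"y":0.002,"z":0.004,"ax":0,"ay":0,"az":0,"grip":1},
  ],
  force=60,
)

```text
time: 5.4
tool_pos: [0.5902, 0.2437, 0.129]
tcp_rot: [3.061, 0.697, 0.001]
wrist_force: [1.1, -4.6, 0.5]
width: 0.233
grip_force: 58.4
```

Request:
step_arm(
  series=[
    {"x":0,"y":0,"z":-0.015,"ax":0,"ay":0,"az":0,"grip":1},
    {"x":0,"y":0,"z":-0.03,"ax":0,"ay":0,"az":0,"grip":1},
    {"x":0,"y":0,"z":-0.045,"ax":0,"ay":0,"az":0,"grip":1},
    {"x":0,"y":0,"z":-0.07,"ax":0,"ay":0,"az":0,"grip":1},
    {"x":0,"y":0,"z":-0.1,"ax":0,"ay":0,"az":0,"grip":1},
    {"x":0,"y":0,"z":-0.15,"ax":0,"ay":0,"az":0,"grip":1},
    {"x":0,"y":0,"z":-0.2,"ax":0,"ay":0,"az":0,"grip":1},
    {"x":0,"y":0,"z":-0.27,"ax":0,"ay":0,"az":0,"grip":1},
    {"x":0,"y":0,"z":-0.35,"ax":0,"ay":0,"az":0,"grip":1},
    {"x":0,"y":0,"z":-0.42,"ax":0,"ay":0,"az":0,"grip":1},
    {"x":0,"y":0,"z":-0.42,"ax":0,"ay":0,"az":0,"grip":1},
  ],
  force=60,
)

```text
time: 6.5
tool_pos: [0.5918, 0.2471, 0.3486]
tcp_rot: [-3.059, -0.698, -0.021]
wrist_force: [0.9, -0.4, -0.4]
width: 0.241
grip_force: 59.5
```

```bash
python3 - <<'E'
from h import *
c1=cam('scene');w=cam('wrist');c2=cam('side')
s=bot.read_state();print(s['tool_pos'],s['tcp_rot'],s['wrist_force'],s['time'],s['grip_force'])
t=np.array(s['tool_pos']);u,v=proj(c1,t-[0,0,.06]).astype(int);print('scene',u,v)
x,y=proj(w,t-[0,0,.12]);print('wrist tip pred',x,y,'grip pred',proj(w,t+[0,0,.019]))
A=cv2.resize(c1['img'][v-50:v+50,u-50:u+50],None,fx=4,fy=4);B=cv2.resize(w['img'][80:480,120:520],None,fx=1,fy=1)
cv2.imwrite('pics/w4.png',np.hstack([A,B])[:,:,::-1])
E
```

```text
[0.58892583 0.24545942 0.33909014] [-3.06196490e+00 -6.97996660e-01  3.25025627e-05] [ 0.1675023  -0.65425412 -2.22866275] 6.65 59.45031903684139
scene 409 166
wrist tip pred 326.60217775892954 235.44084272306426 grip pred [326.27565132 346.38517226]
```

View pics/w4.png

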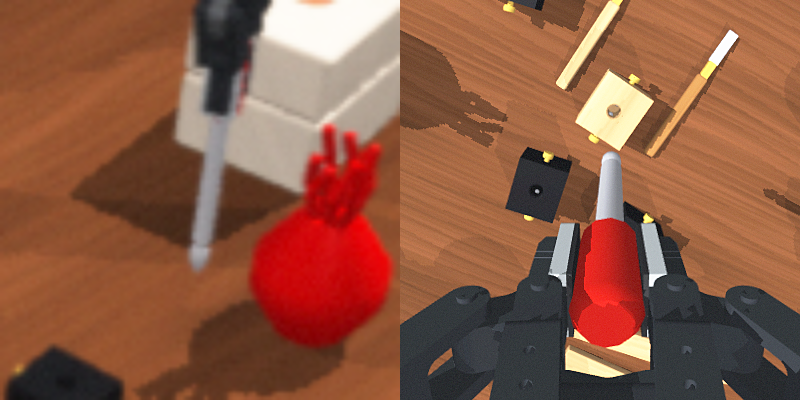

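The picture shows the rod clear of the block and hanging straight in the fingers, with its tip at wrist px (331,235) against a predicted (327,235). Now I carry it over the stand.

```bash
python3 - <<'E'
from h import *
w=cam('wrist');s=bot.read_state();print(s['tool_pos'])
p=plane(w,331,236,s['tool_pos'][2]-.121);R=Ro.from_rotvec(s['tcp_rot']).as_matrix()
o=p-s['tool_pos'];print('tip off world',o,'tool',R.T@o)
print(go([.559-o[0],-.185-o[1],.31]))
E
```

```text
[0.58851067 0.24513426 0.33757296]
tip off world [-0.00075266 -0.00356833 -0.121     ] tool [-0.00195518  0.00301314  0.12100164]
(array([-0.4214,  0.744 ,  0.0553]), 6.7)
```

Request:
step_arm(
  series=[
    {"x":-0.1,"y":0.176,"z":0,"ax":0,"ay":0,"az":0,"grip":1},
    {"x":-0.1,"y":0.176,"z":0,"ax":0,"ay":0,"az":0,"grip":1},
    {"x":-0.421,"y":0.744,"z":0,"ax":0,"ay":0,"az":0,"grip":1},
    {"x":-0.421,"y":0.744,"z":0,"ax":0,"ay":0,"az":0,"grip":1},
    {"x":-0.421,"y":0.744,"z":0,"ax":0,"ay":0,"az":0,"grip":1},
    {"x":-0.421,"y":0.744,"z":0,"ax":0,"ay":0,"az":0,"grip":1},
    {"x":-0.421,"y":0.744,"z":0,"ax":0,"ay":0,"az":0,"grip":1},
    {"x":-0.421,"y":0.744,"z":0,"ax":0,"ay":0,"az":0,"grip":1},
    {"x":-0.421,"y":0.744,"z":0,"ax":0,"ay":0,"az":0,"grip":1},
    {"x":-0.421,"y":0.744,"z":0.02,"ax":0,"ay":0,"az":0,"grip":1},
    {"x":-0.421,"y":0.744,"z":0.055,"ax":0,"ay":0,"az":0,"grip":1},
    {"x":-0.421,"y":0.744,"z":0.055,"ax":0,"ay":0,"az":0,"grip":1},
  ],
  force=60,
)

```text
time: 7.9
tool_pos: [0.5585, -0.18, 0.306]
tcp_rot: [-3.058, -0.696, 0.011]
wrist_force: [-0.2, 0.7, -2.4]
width: 0.24
grip_force: 59.6
```

```bash
python3 - <<'E'
from h import *
for _ in range(4): cam('side')
w=cam('wrist');c1=cam('scene');c2=cam('side')
s=bot.read_state();t=np.array(s['tool_pos']);print(t,s['tcp_rot'],s['time'])
print('bushing pred',proj(w,[.559,-.185,.145]),'tip pred',proj(w,t-[0,0,.121]))
A=cv2.resize(w['img'][180:300,270:390],None,fx=5,fy=5,interpolation=0)
cv2.imwrite('pics/w5.png',A[:,:,::-1])
np.savez('w5',img=w['img'],c1=c1['img'],c2=c2['img'])
E
```

```text
[ 0.56140307 -0.1810802   0.31220101] [3.06223827e+00 6.98691173e-01 1.94476264e-03] 8.25
bushing pred [330.31502367 220.44942984] tip pred [327.02409424 232.74141935]
```

View pics/w5.png

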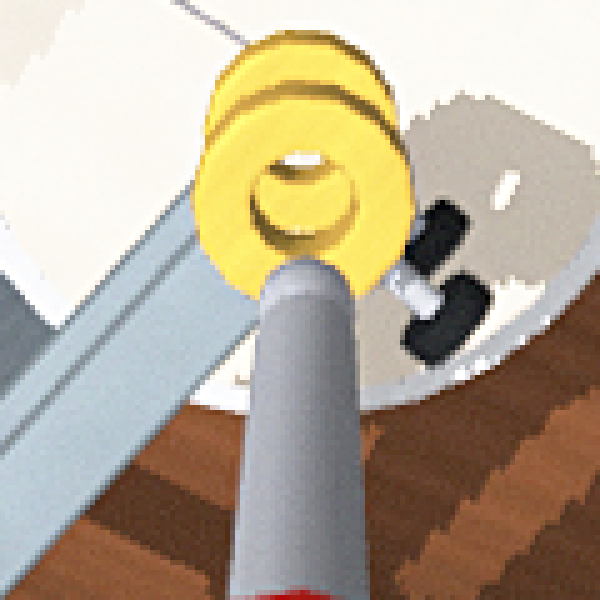

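The crop shows the upper bushing mouth centred at crop (303,200), i.e. px (330.2,219.7). The rod's shoulder circle is centred at crop (306,303), i.e. px (330.7,240), so the outline top at y=257 is the shoulder, not the point.

```bash
cat >> h.py <<'E'
def shaft(w,s):
    """midline of steel shaft per row, wrist view; shoulder top row"""
    i=np.array(w['img']).astype(int); g=(abs(i[...,0]-i[...,2])<22)&(i[...,0]<185)&(i[...,0]>85)
    out=[]
    for v in range(200,300,5):
        r=g[v,300:362]; k=np.flatnonzero(r)
        out.append((v,k.min()+300,k.max()+300) if len(k) else (v,0,0))
    return out
E
python3 - <<'E'
from h import *
w=cam('wrist');s=bot.read_state();t=np.array(s['tool_pos']);R=Ro.from_rotvec(s['tcp_rot']).as_matrix()
b=plane(w,330.2,219.7,.145);h=plane(w,330.7,240.1,t[2]-.111);hb=plane(w,329.5,299,t[2]-.006)
print(t,'bush',b,'shoulder',h,'handle bottom',hb,'tip off tool',R.T@(h-t),R.T@(hb-t))
print('need tool',R.T@(b-h)); print(shaft(w,s))
E
```

```text
[ 0.56133005 -0.18119131  0.31212577] bush [ 0.55985006 -0.18533903  0.145     ] shoulder [ 0.56095728 -0.18458526  0.20112577] handle bottom [ 0.56824655 -0.17935623  0.30612577] tip off tool [-0.00191445  0.00280127  0.11100066] [0.00702242 0.00134011 0.00600792]
need tool [-0.00137864  0.0001509   0.05612462]
[(200, 0, 0), (205, 0, 0), (210, 0, 0), (215, 0, 0), (220, np.int64(352), np.int64(359)), (225, np.int64(351), np.int64(353)), (230, np.int64(305), np.int64(360)), (235, np.int64(300), np.int64(358)), (240, np.int64(326), np.int64(357)), (245, np.int64(319), np.int64(349)), (250, np.int64(314), np.int64(359)), (255, np.int64(310), np.int64(341)), (260, np.int64(305), np.int64(350)), (265, np.int64(301), np.int64(341)), (270, np.int64(321), np.int64(341)), (275, np.int64(318), np.int64(342)), (280, np.int64(320), np.int64(342)), (285, np.int64(317), np.int64(342)), (290, np.int64(316), np.int64(342)), (295, np.int64(316), np.int64(343))]
```

Request:
step_arm(
  series=[
    {"x":-0.003,"y":0,"z":0.02,"ax":0,"ay":0,"az":0,"grip":1},
    {"x":-0.003,"y":0,"z":0.05,"ax":0,"ay":0,"az":0,"grip":1},
    {"x":-0.003,"y":0,"z":0.07,"ax":0,"ay":0,"az":0,"grip":1},
    {"x":-0.003,"y":0,"z":0.08,"ax":0,"ay":0,"az":0,"grip":1},
    {"x":-0.003,"y":0,"z":0.09,"ax":0,"ay":0,"az":0,"grip":1},
    {"x":-0.003,"y":0,"z":0.095,"ax":0,"ay":0,"az":0,"grip":1},
    {"x":-0.003,"y":0,"z":0.1,"ax":0,"ay":0,"az":0,"grip":1},
    {"x":-0.003,"y":0,"z":0.105,"ax":0,"ay":0,"az":0,"grip":1},
    {"x":-0.003,"y":0,"z":0.11,"ax":0,"ay":0,"az":0,"grip":1},
    {"x":-0.003,"y":0,"z":0.115,"ax":0,"ay":0,"az":0,"grip":1},
    {"x":-0.003,"y":0,"z":0.12,"ax":0,"ay":0,"az":0,"grip":1},
    {"x":-0.003,"y":0,"z":0.12,"ax":0,"ay":0,"az":0,"grip":1},
  ],
  force=60,
)

```text
time: 9.5
tool_pos: [0.5593, -0.1821, 0.2508]
tcp_rot: [-3.063, -0.697, 0.001]
wrist_force: [-0.2, -0.5, -2.0]
width: 0.24
grip_force: 59.6
```

```bash
python3 - <<'E'
from h import *
for _ in range(3): cam('side')
s=bot.read_state();t=np.array(s['tool_pos']);R=Ro.from_rotvec(s['tcp_rot']).as_matrix()
print(t,'tip z',t[2]-.121,'F world',s['wrist_force'],'tool',R.T@s['wrist_force'],'M',R.T@s['torque'],s['time'])
E
```

```text
[ 0.55959139 -0.18221934  0.25134833] tip z 0.13034833144290087 F world [-1.01428638  0.12901615 -1.75647889] tool [-0.85856638 -0.55560474  1.75636195] M [-0.01701195  0.0188634   0.00261641] 9.65
```

The point is 15 mm inside the upper bushing with almost no side load, so I carry on down.

Request:
step_arm(
  series=[
    {"x":0,"y":0,"z":0.008,"ax":0,"ay":0,"az":0,"grip":1},
    {"x":0,"y":0,"z":0.016,"ax":0,"ay":0,"az":0,"grip":1},
    {"x":0,"y":0,"z":0.024,"ax":0,"ay":0,"az":0,"grip":1},
    {"x":0,"y":0,"z":0.032,"ax":0,"ay":0,"az":0,"grip":1},
    {"x":0,"y":0,"z":0.04,"ax":0,"ay":0,"az":0,"grip":1},
    {"x":0,"y":0,"z":0.048,"ax":0,"ay":0,"az":0,"grip":1},
    {"x":0,"y":0,"z":0.05,"ax":0,"ay":0,"az":0,"grip":1},
    {"x":0,"y":0,"z":0.05,"ax":0,"ay":0,"az":0,"grip":1},
    {"x":0,"y":0,"z":0.05,"ax":0,"ay":0,"az":0,"grip":1},
  ],
  force=60,
)

```text
time: 10.55
tool_pos: [0.5597, -0.1822, 0.2264]
tcp_rot: [3.063, 0.697, 0.0]
wrist_force: [-0.1, -0.1, -1.5]
width: 0.243
grip_force: 59.6
```

```bash
cat > st.py <<'E'
from h import *
for _ in range(2): cam('side')
F=[];M=[]
for _ in range(3):
    cam('side'); s=bot.read_state(); F.append(s['wrist_force']);M.append(s['torque'])
t=np.array(s['tool_pos']);R=Ro.from_rotvec(s['tcp_rot']).as_matrix()
print(t,s['tcp_rot'],'tip z',t[2]-.121,'F tool',R.T@np.mean(F,0),'M',R.T@np.mean(M,0),s['time'],s['grip_force'])
E
python3 st.py
```

```text
[ 0.5596922  -0.18223112  0.22654979] [3.06291622e+00 6.97508466e-01 6.01354417e-04] tip z 0.10554978660307943 F tool [0.63952244 0.3524855  1.59138344] M [ 0.01067928  0.01124781 -0.00915621] 10.8 59.6327655762434
```

Request:
step_arm(
  series=[
    {"x":0,"y":0,"z":0.006,"ax":0,"ay":0,"az":0,"grip":1},
    {"x":0,"y":0,"z":0.012,"ax":0,"ay":0,"az":0,"grip":1},
    {"x":0,"y":0,"z":0.018,"ax":0,"ay":0,"az":0,"grip":1},
    {"x":0,"y":0,"z":0.024,"ax":0,"ay":0,"az":0,"grip":1},
    {"x":0,"y":0,"z":0.03,"ax":0,"ay":0,"az":0,"grip":1},
    {"x":0,"y":0,"z":0.036,"ax":0,"ay":0,"az":0,"grip":1},
    {"x":0,"y":0,"z":0.042,"ax":0,"ay":0,"az":0,"grip":1},
    {"x":0,"y":0,"z":0.042,"ax":0,"ay":0,"az":0,"grip":1},
    {"x":0,"y":0,"z":0.042,"ax":0,"ay":0,"az":0,"grip":1},
  ],
  force=60,
)

```text
time: 11.7
tool_pos: [0.5595, -0.1822, 0.2052]
tcp_rot: [-3.063, -0.697, 0.0]
wrist_force: [-0.8, -0.1, -1.0]
width: 0.239
grip_force: 59.6
```

```bash
python3 st.py
```

```text
[ 0.55967715 -0.18222388  0.20552844] [3.06296875e+00 6.97467679e-01 5.51670628e-04] tip z 0.084528437015923 F tool [-0.21822681  0.03947756  1.54219425] M [-0.00055258 -0.00772132 -0.00117916] 11.95 59.63237129151821
```

Request:
step_arm(
  series=[
    {"x":0,"y":0,"z":0.006,"ax":0,"ay":0,"az":0,"grip":1},
    {"x":0,"y":0,"z":0.012,"ax":0,"ay":0,"az":0,"grip":1},
    {"x":0,"y":0,"z":0.018,"ax":0,"ay":0,"az":0,"grip":1},
    {"x":0,"y":0,"z":0.024,"ax":0,"ay":0,"az":0,"grip":1},
    {"x":0,"y":0,"z":0.03,"ax":0,"ay":0,"az":0,"grip":1},
    {"x":0,"y":0,"z":0.036,"ax":0,"ay":0,"az":0,"grip":1},
    {"x":0,"y":0,"z":0.042,"ax":0,"ay":0,"az":0,"grip":1},
    {"x":0,"y":0,"z":0.042,"ax":0,"ay":0,"az":0,"grip":1},
    {"x":0,"y":0,"z":0.042,"ax":0,"ay":0,"az":0,"grip":1},
    {"x":0,"y":0,"z":0.042,"ax":0,"ay":0,"az":0,"grip":1},
  ],
  force=60,
)

```text
time: 12.95
tool_pos: [0.5597, -0.1822, 0.1845]
tcp_rot: [3.063, 0.698, 0.0]
wrist_force: [0.3, -0.1, -2.6]
width: 0.244
grip_force: 59.6
```

```bash
python3 st.py; python3 - <<'E'
from h import *
# measure tip in scene: dark/steel column between lower bushing and bat; predicted pixels
c=cam('scene'); 
for z in (.085,.074,.064,.054,.045): 
    p=proj(c,[.559,-.185,z]); print(z,p.round(1),[c['img'][int(round(p[1])),int(round(p[0]))+k].tolist() for k in (-6,-3,0,3,6)])
w=cam('wrist'); i=w['img'].astype(int); t=bot.read_state()['tool_pos']
m=((i[...,0]>90)&(i[...,0]>3*i[...,1])); m[:,:280]=0;m[:,380:]=0
y,x=np.nonzero(m); print('handle rows',y.min(),y.max()); R=Ro.from_rotvec(bot.read_state()['tcp_rot']).as_matrix()
for d in(-.006,.046): print('pred handle bottom far edge/top near edge',proj(w,t+R@[.011,0,-d]),proj(w,t+R@[-.011,0,-d]))
E
```

```text
[ 0.55961345 -0.1822105   0.1844144 ] [3.06305273e+00 6.97549665e-01 2.53200919e-04] tip z 0.06341440470864546 F tool [-0.05257671 -0.37867208  1.35454556] M [-0.01356484 -0.00381672  0.05039987] 13.2 59.632582515478134
0.085 [269.  299.2] [[189, 148, 76], [236, 193, 77], [244, 209, 84], [229, 182, 74], [209, 171, 102]]
0.074 [269.2 302.3] [[251, 245, 233], [187, 148, 80], [171, 131, 55], [191, 156, 97], [253, 250, 242]]
0.064 [269.3 305.1] [[253, 250, 244], [253, 251, 244], [231, 222, 209], [253, 250, 244], [253, 249, 242]]
0.054 [269.5 307.9] [[253, 250, 244], [253, 250, 244], [253, 250, 244], [253, 250, 243], [253, 250, 243]]
0.045 [269.6 310.3] [[253, 250, 244], [253, 250, 245], [253, 250, 245], [253, 250, 244], [253, 250, 244]]
handle rows 298 427
pred handle bottom far edge/top near edge [325.85839938 289.31008538] [325.85306067 340.32139762]
pred handle bottom far edge/top near edge [325.54909305 368.8010488 ] [325.57098746 434.56819845]
```

The forces are free, and the scene view shows the point ending at row ~305, which is z ≈ 0.063 m and about 18 mm over the bat, below the lower bushing. I'm handing it in.

```bash
python3 -c "
from h import *
print(bot.finish_job())"
```

```text
the job is handed in; nothing more can be done
None
```

I handed the job in with the rod through both bushings, gripped by the handle and still, its point measured about 18 mm above the plaster bat; the simulator gave no verdict.

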